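# Check that a trolley brake lever stops short of its bar

### The job

Two trolley hand grips stand bolted to the bench; check the brake, the one with the longer lever: with the backs of the fingers, press the lever in towards its bar as far as its stop, let it spring fully out again, then press it in to the stop a second time and finish while still holding it there, so that the gap to the bar can be gauged. Only push on the lever's outer side, firmly but without forcing it; do not pinch it or touch the bar, and leave the short lever and everything else on the bench alone.

Things in the scene. Friction and masses are not known exactly. Their poses are not given: they have to be found in the camera images.
- brake_stand: Fixed stand of the grip with the longer lever: plate 100 x 120 x 12 mm, 30 mm square post, level bar 130 mm above the bench. Origin on the bench under the bar's middle; z up, y along the bar towards the lever's pivot, lever on the -x side. Upright pivot axis at x = -35, y = +75 mm; its bracket spans 105 to 155 mm above the bench.
- brake_bar: The bar of that grip: black rubber sleeve 30 mm in diameter on a steel tube, with a clamp block in the middle, 130 mm above the bench, from y = -98 to +95 mm in the stand's frame. Origin and axes as the stand's. Not to be touched.
- brake_lever (a joint): The longer hand lever: blade 120 mm from pivot to free end, 22 mm tall, 11 mm thick, swinging level. 0 = sprung out, grows as pressed towards the bar, 0.36 rad = on its rigid stop. At rest splayed 0.45 rad from the bar, on the stop 0.09 rad, still 13 mm or more clear of the bar. Spring: 95 mm from the pivot 3 N to start, 6 N to reach the stop; over 40 N would bend it.
- brake_press (a point): Point to press: on the longer lever's outer face, 95 mm from the pivot, 25 mm short of the free end, mid height, 130 mm above the bench. It swings with the lever; x points square through the blade towards the bar (the way to push), y towards the pivot, z up. From rest to stop it travels 34 mm and the push direction turns 0.36 rad counterclockwise seen from above.
- brake_face: The outer half of the longer lever's blade, which is to be pressed. Origin on the pivot axis at mid height, axes as point brake_press.
- brake_back: The dark inner half of the longer lever's blade, facing the bar, which is not to be touched. Origin and axes as brake_face.
- lock_lever (a joint): The shorter lever (75 mm) of the other grip, otherwise alike; to be left alone. Values: 0 = sprung fully out, grows as it is pressed in towards the bar, 0.36 rad = on its stop.
- lock_stand: The fixed stand of the other grip, like brake_stand in size and frame; the two may stand either way round, left or right.
- lock_bar: The bar of the other grip, like brake_bar; not to be touched.
- flux_bottle: Bystander: white plastic flux bottle, 36 mm across, 100 mm tall, standing between the two grips; origin under its centre.
- solder_spool: Bystander: solder spool standing on end, 60 mm across, 54 mm tall; origin under its centre.
- screw_jar: Bystander: jar of screws, 52 mm across, 60 mm tall; origin under its centre.
- screwdriver: Bystander: screwdriver lying on the bench.
- esd_brush: Bystander: brush lying on the bench.
Mind the look-alikes: they are no part of the job. What is shaped like the lock_stand but red is not meant. What is shaped like the brake_stand but red is not meant.

How it is judged:
On the way, in this order (a step that is already met when the one before it is completed fails the run):
1. the long lever is pressed in to its stop by the fingers (value of joint brake_lever above 0.325 rad and contact force between the fingers and brake_face above 3 N), for 0.2 s.
2. it has sprung fully out again (value of joint brake_lever below 0.03 rad), for 0.2 s.
3. it is pressed in to its stop a second time (all of step 1), for 0.2 s.
At the end, for the whole second after the job is handed in: The long lever is held on its stop (joint above 0.325 of 0.36 rad) by the fingers on its outer face with more than 3 N and at most 40 N, the bar untouched, the short lever out (below 0.05 rad), and the loose things within 25 mm of where they stood (all of step 3 and value of joint lock_lever below 0.05 rad and contact force between the fingers and brake_bar below 1 N and distance of each of flux_bottle, solder_spool, screw_jar, screwdriver, esd_brush from where it was at the start of the episode below 0.025 m); the arm keeps its last pose, push and grip.
It fails at once if a bar is touched (lever and bar squeezed together) (contact force between the fingers and brake_bar above 1 N or contact force between the fingers and lock_bar above 1 N).
It fails at once if the long lever is touched on its inner side, pinched or hooked (contact force between the fingers and brake_back above 1 N).
It fails at once if the lever is forced, pressed with more than 40 N (contact force between the fingers and brake_face above 40 N).
It fails at once if the short lever is worked (value of joint lock_lever above 0.05 rad).
It fails at once if a bystander is lifted, tipped, or pushed more than 25 mm (distance of any of flux_bottle, solder_spool, screw_jar, screwdriver, esd_brush from where it was at the start of the episode above 0.025 m or angle between any of flux_bottle, screw_jar's own z axis and vertical above 0.4 rad).
It also fails if it takes over 40 s, if anything falls off the work surface, if the arm or the gripper's body presses on something with over 40 N, if the wrist force passes 120 N, or if a joint passes its speed limit or range.

### The arm

A 6-joint arm with a two-finger parallel gripper is mounted at the origin on the work surface. World frame = base frame: x ahead of the robot, y to its left, z up, the work surface at z = 0. Lengths are in m, angles in rad, forces in N, time in s.
With the tool pointing down it reaches from about 0.35 to 0.975 m from the base axis. Payload 4.9 kg.
Tool frame: the origin (TCP) lies at the very end of the fingers, on their centre line; the grasp point (between the pads) lies 19 mm behind it; z points along the fingers, y is the line along which they close (so a half turn about z gives the same grasp; the last joint's range is limited). The gripper opens to 85 mm and grips with 20 to 120 N. Pads are 22 mm wide; open, the fingers measure 114 mm over their backs; the gripper's body (76 mm by 85 mm) begins 54 mm behind the grasp point. The pads swing forward as they close: fully open they stand 13 mm farther back than shut.
Start: joints at [1.127, 0.053, 1.613, -0, 1.476, -0.119], TCP at [0.199, 0.592, 0.197] pointing down, gripper open.
Joint ranges: [-3.01, 3.01], [-1.01, 2.22], [0.06, 2.58], [-1.02, 4.17], [0.09, 2.62], [-3.14, 3.14]. Speed limits (rad/s): [2.57, 2.57, 3.14, 3.14, 3.14, 3.14].

### API

Orientations are given as a rotation vector (axis times angle).
In Python, from station import ctrl gives the robot as it stands.
- The arm moves only by the shell command python3 -m crank 'ROWS' [OPENING] [FORCE]. ROWS is text: rows parted by semicolons, each of 4 numbers parted by spaces: the shift along the world's x, y, z in units of 0.5 m (1.0 is 0.5 m), then the turn about the world's z in units of 90 degrees (1.0 is 90 degrees). In form: x y z turn; .... A call has exactly 5 rows; each row shifts and turns the commanded pose from where the row before left it; what a row does not reach is not made up. A row lasts 1/12 s, in which the tool goes at most 41.7 mm and 7.16 degrees, less where a joint would pass 70% of its speed; a pose out of reach is approached as far as the arm can. A call with a number of a shift or a turn outside -1 to 1 is refused whole. A call with a gripper value outside its range is refused whole. OPENING is the opening in per cent of the stroke, from 0 (shut) to 100 (fully open), set as the call begins (- or left out, the last holds). The fingers move at their own pace and stop on an object; FORCE is the grip in N (left out, the last holds). Time passes only in rows, so rows that do not move let the fingers close, or fill a call up. It gives the time, the measured TCP pose, the force, the opening and the grip force at its end, in the units of the state.
- ctrl.get_obs(): the state, without advancing time (a new reading comes with each control period).
- ctrl.get_image(name): name is "scene" or "top"; returns (picture, depth): 420x560x3 uint8, red, green, blue; 420x560 float32, m along the optical axis (not along the pixel's ray), 0 where there is no reading.
- ctrl.get_calibration(name): a dict with "fx", "fy", "cx", "cy" (pixels), "extrinsics" (4x4, takes a point from world to camera coordinates). Camera axes: x right, y down, z forward; pixel columns grow to the right and rows downward; lengths in m; the calibration is good to about 2 mm. A picture is of the moment at which its call begins. get_calibration takes no time and is no camera call.
- ctrl.finish_job(): hands the job in; it is judged then, once.
The state is a dict: "t": time; "q": joint angles; "dq": joint speeds; "effort": joint torques, N m; "tool_pos": TCP position; "tool_rot": TCP orientation; "contact_force": force on the tool from outside, world axes, zero at the start; "wrist_torque": the same for the moment, N m; "opening": finger opening in m; "grip_force": force on a finger pad.
Only numpy, scipy, OpenCV 4.12 (cv2) and the standard library are available. Lean on these libraries where they do the work, as an engineer would, in place of code of your own. Each camera call takes 0.05 s, during which the arm holds its last target. There are 200 camera calls.

## Working session

There is one attempt and no reset: what is moved stays moved. The work goes in short steps, Python scripts to look and compute and a shell command to move; the robot and the scene stay as the last step left them, time stands still between calls to the robot, and variables do not carry over. Pictures are saved under pics/ and viewed, at most 10 in all, crops included, and the job is handed in when it is done.

```bash
mkdir -p pics; cat > h.py <<'E'
import numpy as np,cv2
from station import ctrl
def grab(n):
    im,d=ctrl.get_image(n); np.savez('last_'+n,im=im,d=d); return im,d
def world(n,d):
    c=ctrl.get_calibration(n); v,u=np.mgrid[:d.shape[0],:d.shape[1]]
    P=np.stack([(u-c['cx'])/c['fx']*d,(v-c['cy'])/c['fy']*d,d],-1)
    E=np.array(c['extrinsics']); return (P-E[:3,3])@E[:3,:3]
E
python3 - <<'E'
from h import *
for n in('scene','top'):
    im,d=grab(n); cv2.imwrite(f'pics/{n}0.png',im[...,::-1])
    E=np.array(ctrl.get_calibration(n)['extrinsics']);print(n,-E[:3,:3].T@E[:3,3])
o=ctrl.get_obs();print(o['t'],o['tool_pos'],o['tool_rot'],o['contact_force'],o['opening'])
E
```

```text
scene [ 1.47239011 -0.11759079  0.75608013]
top [0.35285668 0.08723725 1.43499627]
0.1 [0.19917037 0.59175884 0.19588763] [-5.07818474e-01 -3.09977306e+00  2.76308883e-03] [ 0.13382859 -1.14633511  0.44237419] 0.08558173527387479
```

View pics/scene0.png

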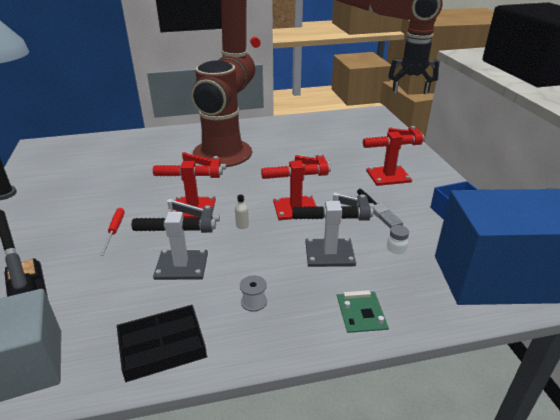

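View pics/top0.png

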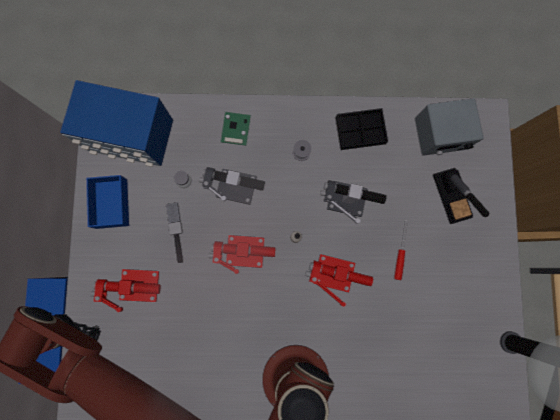

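The scene view shows two grey-plated grips (180,240 and 330,225) and red look-alikes. In the top view the grey grips are at (233,182) and (350,195). The right one has the longer lever, running from about (328,187) to (358,220). I'll measure that one next.

```bash
python3 - <<'E'
from h import *
z=np.load('last_top.npz');im,d=z['im'],z['d'];W=world('top',d)
c=ctrl.get_calibration('top');print(c['fx'])
for name,(u0,u1,v0,v1) in dict(right=(310,400,165,235),left=(190,275,155,215)).items():
    w=W[v0:v1,u0:u1];s=im[v0:v1,u0:u1].astype(int)
    hi=(w[...,2]>.1)&(w[...,2]<.17)
    lum=s.mean(-1); 
    for nm,m in (('bright',hi&(lum>110)),('dark',hi&(lum<=60))):
        n,l,st,ce=cv2.connectedComponentsWithStats(m.astype(np.uint8))
        for i in range(1,n):
            if st[i,4]<12: continue
            p=w[l==i];print(name,nm,st[i],p.mean(0).round(3));
            q=p[:,:2]-p[:,:2].mean(0);U,S,V=np.linalg.svd(q,full_matrices=0);t=q@V[0]
            print('  axis',V[0].round(3),'ends',(p[:,:2].mean(0)+V[0]*t.min()).round(3),(p[:,:2].mean(0)+V[0]*t.max()).round(3),'width',np.ptp(q@V[1]).round(3), 'z',np.percentile(p[:,2],[5,50,95]).round(3))
    cv2.imwrite(f'pics/{name}.png',cv2.resize(np.ascontiguousarray(im[v0:v1,u0:u1,::-1]),None,fx=8,fy=8,interpolation=cv2.INTER_CUBIC))
for n,b in dict(jar=(182,179),spool=(302,150),flux=(296,236)).items(): print(n,W[b[1],b[0]])
E
```

```text
428.54898719208285
right bright [ 39  19  13  15 151] [ 0.586 -0.172  0.152]
  axis [-0.98   0.197] ends [ 0.606 -0.176] [ 0.566 -0.168] width 0.037 z [0.148 0.152 0.157]
right bright [22 36 28 22 61] [ 0.52  -0.147  0.142]
  axis [-0.603 -0.798] ends [ 0.555 -0.102] [ 0.493 -0.183] width 0.011 z [0.138 0.142 0.146]
right dark [ 15  16  24  15 221] [ 0.593 -0.115  0.145]
  axis [-0.053 -0.999] ends [ 0.595 -0.081] [ 0.591 -0.152] width 0.048 z [0.136 0.146 0.153]
right dark [ 51  25  25  14 229] [ 0.571 -0.229  0.142]
  axis [-0.217 -0.976] ends [ 0.579 -0.193] [ 0.563 -0.266] width 0.03 z [0.135 0.143 0.148]
right dark [14 32 11  5 23] [ 0.561 -0.091  0.143]
  axis [0.096 0.995] ends [ 0.559 -0.109] [ 0.562 -0.079] width 0.01 z [0.127 0.147 0.152]
right dark [28 38 11  9 12] [ 0.536 -0.137  0.14 ]
  axis [-0.64  -0.768] ends [ 0.549 -0.121] [ 0.525 -0.15 ] width 0.004 z [0.137 0.14  0.144]
left bright [ 36  16  13  14 145] [0.623 0.204 0.153]
  axis [-0.967  0.257] ends [0.644 0.198] [0.603 0.209] width 0.035 z [0.148 0.153 0.157]
left bright [19 32 17 13 41] [0.572 0.246 0.142]
  axis [-0.574 -0.819] ends [0.592 0.276] [0.558 0.226] width 0.013 z [0.138 0.142 0.145]
left dark [ 16  13  21  19 172] [0.63  0.253 0.142]
  axis [-0.214 -0.977] ends [0.637 0.287] [0.624 0.225] width 0.06 z [0.127 0.143 0.152]
left dark [ 49  21  26  14 227] [0.608 0.145 0.143]
  axis [-0.204 -0.979] ends [0.616 0.181] [0.601 0.109] width 0.03 z [0.134 0.143 0.148]
jar [0.63463522 0.37499935 0.06064274]
spool [ 0.73917107 -0.01676618  0.05434834]
flux [0.45010267 0.00506089 0.09935516]
```

View pics/right.png

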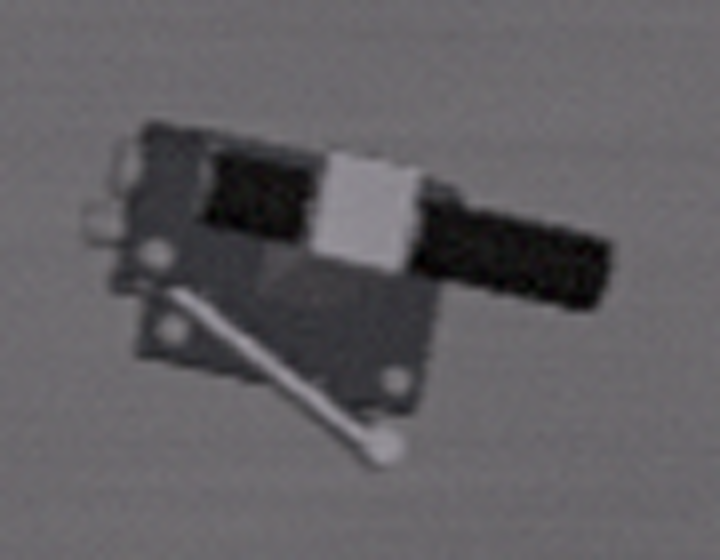

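View pics/left.png

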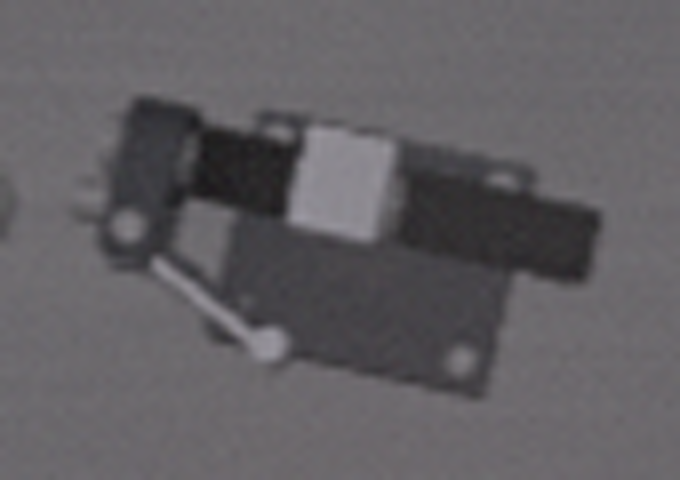

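The crop confirms it: the right grip's lever is about 120 mm long, against about 75 mm on the left. Three things agree with the drawing:
- **Pivot:** about (0.568, -0.091)
- **Tip:** (0.493, -0.183), matching the predicted (0.494, -0.186)
- **Lever height:** 0.142 at the top

The press face at rest is about (0.506, -0.163). I'll raise the arm with the fingers shut, then travel to (0.467, -0.132) and turn to yaw -0.35.

```bash
python3 -m crank '0 0 .024 0;0 0 .024 0;0 0 .024 0;0 0 .024 0;0 0 .024 0' 0 40
python3 -m crank '.0214 -.0579 0 -.0406;.0214 -.0579 0 -.0406;.0214 -.0579 0 -.0406;.0214 -.0579 0 -.0406;.0214 -.0579 0 -.0406'
python3 -m crank '.0214 -.0579 0 -.0406;.0214 -.0579 0 -.0406;.0214 -.0579 0 -.0406;.0214 -.0579 0 -.0406;.0214 -.0579 0 -.0406'
python3 -m crank '.0214 -.0579 0 -.0406;.0214 -.0579 0 -.0406;.0214 -.0579 0 -.0406;.0214 -.0579 0 -.0406;.0214 -.0579 0 -.0406'
python3 -m crank '.0214 -.0579 0 -.0406;.0214 -.0579 0 -.0406;.0214 -.0579 0 -.0406;.0214 -.0579 0 -.0406;.0214 -.0579 0 -.0406'
python3 -m crank '.0214 -.0579 0 -.0406;.0214 -.0579 0 -.0406;.0214 -.0579 0 -.0406;.0214 -.0579 0 -.0406;.0214 -.0579 0 -.0406'
python3 -m crank '0 0 0 0;0 0 0 0;0 0 0 0;0 0 0 0;0 0 0 0'
```

```text
t: 0.52
tool_pos: [0.1996, 0.5927, 0.2595]
tool_rot: [0.508, 3.1, 0.003]
contact_force: [-0.3, 0.3, -0.4]
opening: 0.0252
grip_force: 0.0
t: 0.93
tool_pos: [0.2533, 0.4465, 0.2585]
tool_rot: [0.997, 2.978, 0.002]
contact_force: [0.3, -0.3, 0.5]
opening: 0.0002
grip_force: 0.0
t: 1.35
tool_pos: [0.3068, 0.3016, 0.2585]
tool_rot: [1.457, 2.782, 0.003]
contact_force: [0.1, 0.2, 0.6]
opening: -0.0003
grip_force: 0.0
t: 1.77
tool_pos: [0.3604, 0.1567, 0.2587]
tool_rot: [1.881, 2.514, 0.003]
contact_force: [1.1, -0.8, -0.2]
opening: 0.0003
grip_force: 0.0
t: 2.18
tool_pos: [0.414, 0.0117, 0.2587]
tool_rot: [2.256, 2.183, 0.003]
contact_force: [0.3, 0.1, 0.1]
opening: -0.0005
grip_force: 0.0
t: 2.6
tool_pos: [0.4675, -0.1332, 0.2586]
tool_rot: [2.575, 1.797, 0.002]
contact_force: [-0.1, -0.2, 0.3]
opening: 0.0001
grip_force: 0.0
t: 3.02
tool_pos: [0.4669, -0.1305, 0.2575]
tool_rot: [2.571, 1.805, 0.001]
contact_force: [-0.2, -0.5, -0.0]
opening: 0.0005
grip_force: 0.0
```

```bash
python3 -m crank '0 0 -.029 0;0 0 -.029 0;0 0 -.029 0;0 0 -.029 0;0 0 -.029 0'
python3 -m crank '0 0 -.029 0;0 0 -.029 0;0 0 -.029 0;0 0 -.029 0;0 0 -.029 0'
python3 -m crank '0 0 0 0;0 0 0 0;0 0 0 0;0 0 0 0;0 0 0 0'
python3 - <<'E'
from h import *
im,d=grab('scene');im2,d2=grab('top')
a=cv2.resize(im[150:290,270:410],(560,560),interpolation=cv2.INTER_CUBIC)
cv2.imwrite('pics/close.png',a[...,::-1])
E
```

```text
t: 3.43
tool_pos: [0.4664, -0.1306, 0.1827]
tool_rot: [-2.571, -1.804, 0.001]
contact_force: [0.1, -0.1, -0.6]
opening: 0.0
grip_force: 0.0
t: 3.85
tool_pos: [0.4662, -0.1305, 0.1102]
tool_rot: [-2.571, -1.804, 0.001]
contact_force: [0.7, -0.5, -0.4]
opening: -0.0
grip_force: 0.0
t: 4.27
tool_pos: [0.4677, -0.1317, 0.1132]
tool_rot: [2.571, 1.802, 0.002]
contact_force: [0.6, 0.1, -0.3]
opening: -0.0001
grip_force: 0.0
```

View pics/close.png

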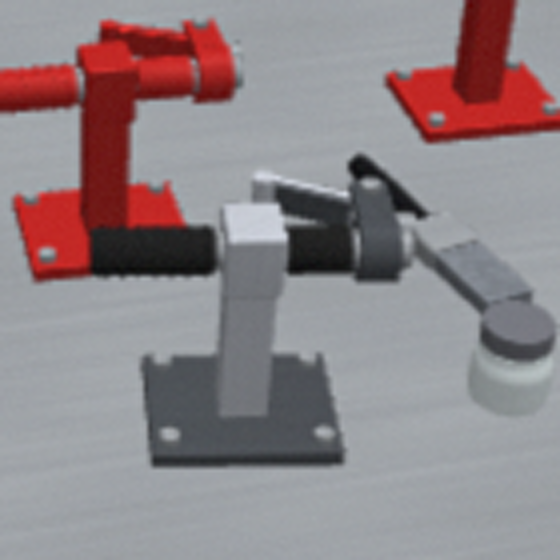

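That crop was of the other grip: the scene view is mirrored, so the brake is at (180,240). Nothing there was disturbed. I'll advance gently and watch the force.

```bash
python3 -m crank '.008 -.0066 0 0;.008 -.0066 0 0;.008 -.0066 0 0;.008 -.0066 0 0;.008 -.0066 0 0'
python3 -m crank '.007 -.0054 0 0;.007 -.0054 0 0;.007 -.0054 0 0;.007 -.0054 0 0;0 0 0 0'
python3 - <<'E'
from h import *
im,d=grab('scene')
a=cv2.resize(im[180:280,110:250],(784,560),interpolation=cv2.INTER_CUBIC)
cv2.imwrite('pics/close2.png',a[...,::-1])
E
```

```text
t: 4.78
tool_pos: [0.4875, -0.1485, 0.112]
tool_rot: [-2.573, -1.803, 0.0]
contact_force: [-0.9, -0.1, -0.3]
opening: 0.0
grip_force: 0.0
t: 5.2
tool_pos: [0.5015, -0.1592, 0.112]
tool_rot: [2.573, 1.802, 0.0]
contact_force: [-1.1, -0.5, 0.6]
opening: -0.0001
grip_force: 0.0
```

View pics/close2.png

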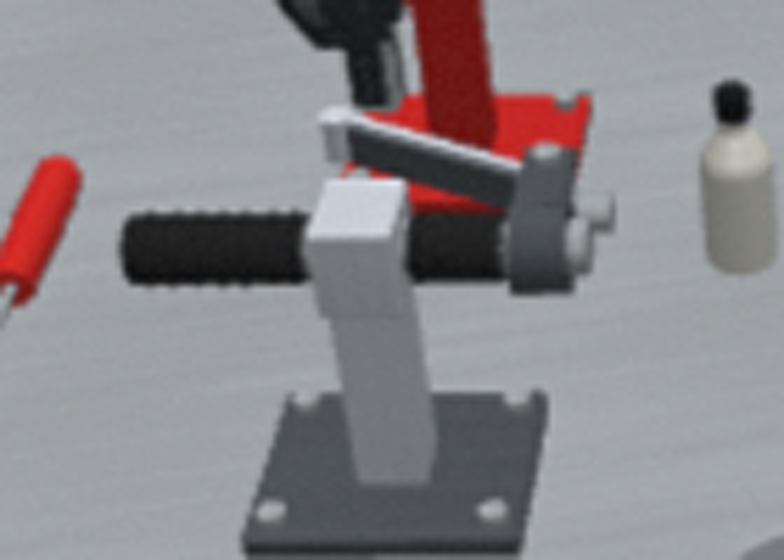

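The finger is right behind the lever's outer face, at about (375,100) in the crop. That is roughly 97 mm from the pivot. I'll keep going.

```bash
python3 -m crank '.006 -.003 0 0;.006 -.003 0 0;.006 -.003 0 0;0 0 0 0;0 0 0 0'
python3 -m crank '.006 -.003 0 0;.006 -.003 0 0;.006 -.003 0 0;0 0 0 0;0 0 0 0'
```

```text
t: 5.67
tool_pos: [0.5101, -0.1633, 0.112]
tool_rot: [-2.573, -1.803, 0.0]
contact_force: [0.4, -0.0, -0.4]
opening: -0.0003
grip_force: 0.0
t: 6.08
tool_pos: [0.5191, -0.1678, 0.112]
tool_rot: [-2.573, -1.803, 0.0]
contact_force: [-0.0, -0.5, 0.1]
opening: -0.0002
grip_force: 0.0
```

```bash
python3 - <<'E'
from h import *
im,d=grab('scene');im2,d2=grab('top')
a=cv2.resize(im[170:270,110:250],(784,560),interpolation=cv2.INTER_CUBIC)
cv2.imwrite('pics/close3.png',a[...,::-1])
W=world('scene',d)[170:270,110:250]
s=im[170:270,110:250].astype(int)
m=(W[...,2]>.10)&(W[...,2]<.3)&(W[...,0]<.545)&(W[...,0]>.45)&(abs(W[...,1]+.16)<.1)
for z0 in np.arange(.1,.25,.02):
    k=m&(abs(W[...,2]-z0-.01)<.01); print(z0.round(2),k.sum(),W[k].mean(0).round(3) if k.any() else '',W[k].min(0).round(3) if k.any() else '',W[k].max(0).round(3) if k.any() else '')
E
```

```text
0.1 4 [ 0.52  -0.155  0.119] [ 0.502 -0.176  0.118] [ 0.539 -0.134  0.12 ]
0.12 170 [ 0.524 -0.153  0.131] [ 0.498 -0.186  0.12 ] [ 0.545 -0.115  0.14 ]
0.14 67 [ 0.527 -0.157  0.149] [ 0.492 -0.185  0.14 ] [ 0.544 -0.117  0.16 ]
0.16 77 [ 0.529 -0.167  0.17 ] [ 0.51  -0.179  0.16 ] [ 0.537 -0.155  0.18 ]
0.18 47 [ 0.522 -0.158  0.192] [ 0.494 -0.175  0.181] [ 0.54  -0.146  0.2  ]
0.2 70 [ 0.522 -0.156  0.21 ] [ 0.481 -0.172  0.2  ] [ 0.542 -0.141  0.219]
0.22 68 [ 0.533 -0.157  0.228] [ 0.51  -0.176  0.22 ] [ 0.545 -0.146  0.24 ]
0.24 18 [ 0.541 -0.159  0.245] [ 0.536 -0.165  0.241] [ 0.545 -0.153  0.25 ]
```

View pics/close3.png

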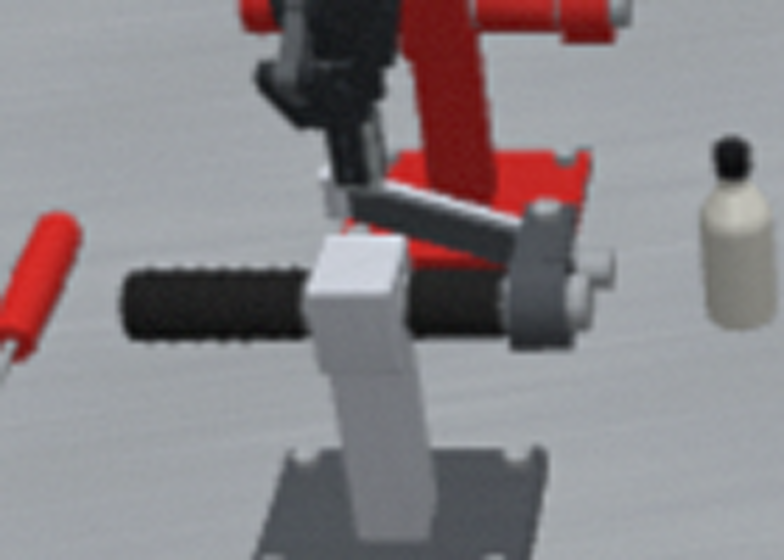

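```bash
python3 - <<'E'
from h import *
z=np.load('last_scene.npz');W=world('scene',z['d']);im=z['im']
for v in range(190,216):print(v,[(tuple((W[v,u]*1000).round().astype(int).tolist()),int(im[v,u].mean())) for u in (172,175,178)])
z=np.load('last_top.npz');W=world('top',z['d']);w=W[165:235,310:400]
m=(w[...,2]>.13)&(w[...,2]<.146)&(w[...,0]<.55)
print((w[m][:,:]*1000).round()[::4].astype(int).tolist())
o=ctrl.get_obs();print(o['q'])
E
```

```text
190 [((554, -166, 203), 27), ((538, -160, 192), 37), ((222, -166, 0), 148)]
191 [((549, -167, 197), 31), ((534, -161, 187), 53), ((229, -166, 0), 143)]
192 [((553, -167, 197), 28), ((527, -162, 180), 95), ((516, -155, 172), 141)]
193 [((551, -168, 192), 29), ((527, -162, 177), 99), ((518, -155, 171), 134)]
194 [((534, -169, 179), 27), ((528, -162, 175), 88), ((520, -156, 169), 115)]
195 [((533, -169, 176), 31), ((527, -163, 171), 77), ((519, -156, 166), 113)]
196 [((531, -170, 172), 28), ((529, -163, 170), 75), ((521, -156, 164), 100)]
197 [((531, -170, 169), 27), ((529, -163, 167), 74), ((523, -157, 162), 90)]
198 [((533, -170, 168), 31), ((530, -164, 165), 68), ((526, -157, 162), 76)]
199 [((534, -171, 166), 29), ((530, -164, 162), 59), ((523, -157, 157), 76)]
200 [((529, -171, 160), 41), ((531, -164, 160), 48), ((523, -158, 154), 77)]
201 [((531, -172, 158), 41), ((535, -164, 160), 43), ((524, -158, 152), 91)]
202 [((531, -172, 155), 36), ((534, -165, 156), 47), ((525, -158, 149), 137)]
203 [((525, -173, 148), 77), ((528, -166, 149), 72), ((513, -159, 138), 139)]
204 [((508, -174,
[... 534 characters left out ...]
-186, 19), 167), ((366, -177, 18), 156), ((360, -169, 13), 115)]
212 [((568, -174, 151), 213), ((570, -167, 151), 213), ((570, -160, 150), 214)]
213 [((570, -174, 150), 207), ((577, -167, 153), 209), ((576, -160, 152), 212)]
214 [((576, -174, 151), 207), ((580, -167, 152), 208), ((580, -160, 152), 208)]
215 [((583, -174, 153), 207), ((585, -167, 153), 207), ((583, -160, 151), 206)]
[[550, -103, 137], [550, -115, 140], [547, -109, 136], [546, -121, 142], [543, -117, 142], [541, -115, 137], [540, -127, 142], [537, -121, 139], [537, -133, 140], [533, -126, 145], [534, -138, 146], [531, -135, 143]]
[-4.49122432e-01 -6.91911356e-02  1.87946094e+00 -8.08205753e-06
  1.33150945e+00 -1.00785829e-01]
```

The depth image puts the shut fingertip at z≈0.147, at about (0.530, -0.165), even though the reported TCP is 0.112. The tip is hovering just over the lever, which hasn't moved. In xy it agrees with the reported pose. I'll back off, go about 35 mm lower and check.

```bash
python3 -m crank '-.021 .0146 0 0;-.021 .0146 0 0;-.021 .0146 0 0;-.021 .0146 0 0;-.021 .0146 0 0'
python3 -m crank '0 0 -.012 0;0 0 -.012 0;0 0 -.012 0;0 0 -.012 0;0 0 -.012 0'
python3 -m crank '.012 -.009 0 0;.012 -.009 0 0;.012 -.009 0 0;0 0 0 0;0 0 0 0'
python3 - <<'E'
from h import *
im,d=grab('scene');W=world('scene',d)
a=cv2.resize(im[140:240,130:230],(560,560),interpolation=cv2.INTER_CUBIC)
cv2.imwrite('pics/close4.png',a[...,::-1])
E
```

```text
t: 6.6
tool_pos: [0.4658, -0.1309, 0.112]
tool_rot: [-2.573, -1.803, 0.0]
contact_force: [-0.4, -0.5, 0.4]
opening: 0.0002
grip_force: 0.0
t: 7.02
tool_pos: [0.4665, -0.1314, 0.081]
tool_rot: [-2.572, -1.802, 0.001]
contact_force: [-0.2, 0.4, 0.6]
opening: 0.0001
grip_force: 0.0
t: 7.43
tool_pos: [0.4852, -0.1454, 0.0825]
tool_rot: [2.573, 1.802, 0.0]
contact_force: [0.1, -0.4, -0.2]
opening: 0.0001
grip_force: 0.0
```

View pics/close4.png

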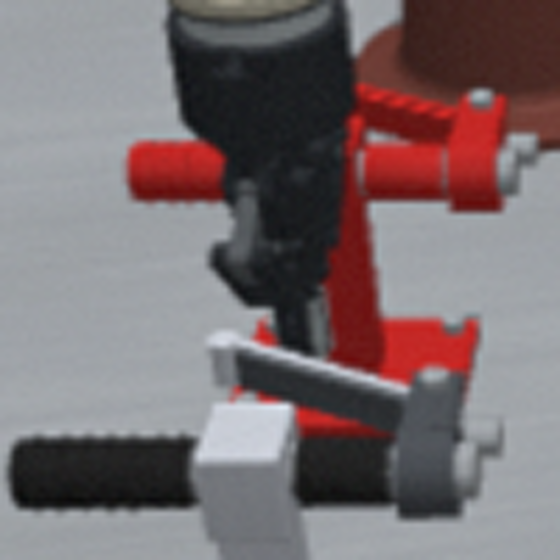

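The finger now passes behind the lever, and the lever hides its tip at (300,350). I'll go in for contact.

```bash
python3 -m crank '.008 -.0056 -.006 0;.008 -.0056 0 0;0 0 0 0;0 0 0 0;0 0 0 0'
python3 -m crank '.006 -.004 0 0;.006 -.004 0 0;0 0 0 0;0 0 0 0;0 0 0 0'
python3 -m crank '.006 -.003 0 0;.006 -.003 0 0;0 0 0 0;0 0 0 0;0 0 0 0'
```

```text
t: 7.9
tool_pos: [0.4924, -0.1503, 0.079]
tool_rot: [-2.573, -1.803, 0.0]
contact_force: [0.1, -1.3, -0.4]
opening: 0.0001
grip_force: 0.0
t: 8.32
tool_pos: [0.4979, -0.1543, 0.0787]
tool_rot: [-2.572, -1.802, 0.002]
contact_force: [-3.8, 0.2, 2.0]
opening: -0.0003
grip_force: 1.8
t: 8.73
tool_pos: [0.5036, -0.1573, 0.0785]
tool_rot: [-2.572, -1.802, 0.002]
contact_force: [-5.1, -1.1, -0.2]
opening: -0.0002
grip_force: 2.1
```

Contact is made at about 4–5 N, the lever's spring force. I'll press on towards the stop.

```bash
python3 -m crank '.007 -.006 0 0;.007 -.006 0 0;.007 -.006 0 0;0 0 0 0;0 0 0 0'
python3 -m crank '.006 -.005 0 0;.006 -.003 0 0;0 0 0 0;0 0 0 0;0 0 0 0'
python3 -m crank '.004 -.002 0 0;0 0 0 0;0 0 0 0;0 0 0 0;0 0 0 0'
```

```text
t: 9.15
tool_pos: [0.5147, -0.1649, 0.0785]
tool_rot: [-2.57, -1.801, -0.002]
contact_force: [-3.5, 4.7, 0.5]
opening: 0.0
grip_force: 2.5
t: 9.57
tool_pos: [0.5202, -0.1683, 0.0783]
tool_rot: [-2.569, -1.801, -0.001]
contact_force: [-3.8, 6.3, 1.9]
opening: 0.0
grip_force: 3.1
t: 9.98
tool_pos: [0.5221, -0.1691, 0.0783]
tool_rot: [-2.568, -1.801, -0.001]
contact_force: [-5.2, 6.1, 1.6]
opening: 0.0001
grip_force: 3.3
```

```bash
python3 -m crank '.004 -.001 0 0;0 0 0 0;0 0 0 0;0 0 0 0;0 0 0 0'
python3 -m crank '.004 -.001 0 0;0 0 0 0;0 0 0 0;0 0 0 0;0 0 0 0'
python3 - <<'E'
from h import *
im,d=grab('top');W=world('top',d);w=W[165:235,310:400];lum=im[165:235,310:400].mean(-1)
m=(w[...,2]>.13)&(w[...,2]<.148)&(w[...,0]<.558)&(lum>100)
p=w[m];print(m.sum(),p.mean(0).round(3))
if m.sum()>5:
    q=p[:,:2]-p[:,:2].mean(0);print(np.linalg.svd(q)[2][0])
im,d=grab('scene');cv2.imwrite('pics/close5.png',cv2.resize(im[150:250,120:240],(672,560),interpolation=cv2.INTER_CUBIC)[...,::-1])
E
```

```text
t: 10.4
tool_pos: [0.5222, -0.1691, 0.0782]
tool_rot: [-2.565, -1.799, 0.004]
contact_force: [-12.2, 7.4, 6.3]
opening: -0.0003
grip_force: 7.1
t: 10.82
tool_pos: [0.5222, -0.1691, 0.0782]
tool_rot: [-2.562, -1.797, 0.009]
contact_force: [-19.5, 10.4, 10.9]
opening: -0.0001
grip_force: 11.0
19 [ 0.553 -0.126  0.142]
[-0.23623196 -0.97169669]
```

View pics/close5.png

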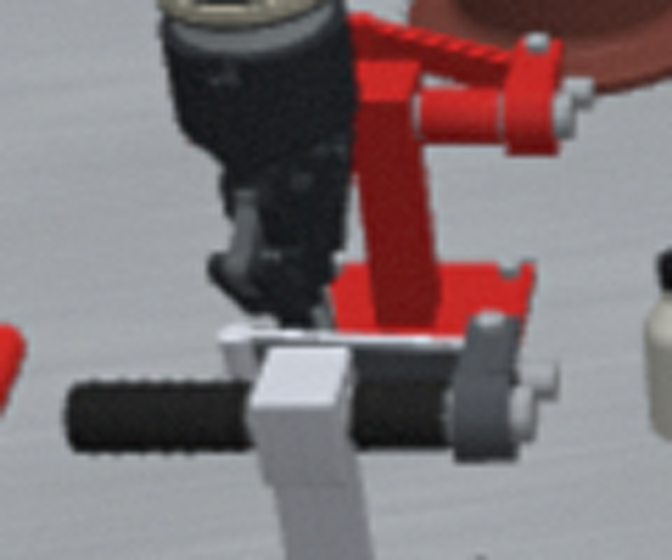

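The lever is on its stop: it lies nearly parallel to the bar, about 0.09 rad off, and the force rose with no further motion. I'll release it fully, wait, and verify.

```bash
python3 -m crank '-.018 .011 0 0;-.018 .011 0 0;-.018 .011 0 0;-.018 .011 0 0;-.018 .011 0 0'
python3 -m crank '0 0 0 0;0 0 0 0;0 0 0 0;0 0 0 0;0 0 0 0'
python3 - <<'E'
from h import *
im,d=grab('top');W=world('top',d);w=W[165:235,310:400];lum=im[165:235,310:400].mean(-1)
m=(w[...,2]>.13)&(w[...,2]<.148)&(w[...,0]<.558)&(lum>100)
p=w[m];print(m.sum(),p.mean(0).round(3))
q=p[:,:2]-p[:,:2].mean(0);print(np.linalg.svd(q)[2][0])
E
```

```text
t: 11.33
tool_pos: [0.4825, -0.1445, 0.0793]
tool_rot: [2.571, 1.802, 0.003]
contact_force: [-0.3, -0.1, -0.2]
opening: -0.0003
grip_force: 0.0
t: 11.75
tool_pos: [0.4826, -0.1452, 0.0793]
tool_rot: [2.572, 1.802, 0.001]
contact_force: [-0.5, 0.1, -0.1]
opening: -0.0003
grip_force: 0.0
17 [ 0.548 -0.111  0.141]
[-0.57881997 -0.81545536]
```

The lever is fully out again: its direction is back at rest and there is no contact force. Now the second press.

```bash
python3 -m crank '.013 -.008 0 0;.013 -.008 0 0;.013 -.008 0 0;.013 -.008 0 0;.013 -.008 0 0'
python3 -m crank '.006 -.004 0 0;.006 -.004 0 0;0 0 0 0;0 0 0 0;0 0 0 0'
python3 -m crank '.005 -.003 0 0;.004 -.002 0 0;0 0 0 0;0 0 0 0;0 0 0 0'
```

```text
t: 12.22
tool_pos: [0.514, -0.1652, 0.0785]
tool_rot: [-2.571, -1.801, 0.004]
contact_force: [-5.5, 2.2, 2.5]
opening: -0.0001
grip_force: 3.0
t: 12.63
tool_pos: [0.5199, -0.1679, 0.0785]
tool_rot: [-2.569, -1.801, 0.001]
contact_force: [-3.6, 4.0, 3.7]
opening: -0.0001
grip_force: 3.1
t: 13.05
tool_pos: [0.5222, -0.1689, 0.0784]
tool_rot: [-2.564, -1.798, 0.006]
contact_force: [-13.5, 9.6, 8.8]
opening: -0.0001
grip_force: 7.8
```

```bash
python3 -m crank '.001 0 0 0;0 0 0 0;0 0 0 0;0 0 0 0;0 0 0 0'
python3 - <<'E'
from station import ctrl
print(ctrl.finish_job())
E
```

```text
t: 13.47
tool_pos: [0.5222, -0.1689, 0.0784]
tool_rot: [-2.563, -1.798, 0.007]
contact_force: [-16.0, 9.5, 8.7]
opening: -0.0001
grip_force: 8.7
the job is handed in; nothing more can be done
None
```

I pressed the long brake lever to its stop, let it spring fully out, and pressed it to the stop again; I handed the job in at about 13.5 s still holding it there with about 20 N (the hand-in returned no verdict).

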